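Move three repaired wireless units round to their next bench stations

ROBOT

A 6-joint arm with a two-finger parallel gripper is mounted at the origin on the work surface. World frame = base frame: x ahead of the robot, y to its left, z up, the work surface at z = 0. Lengths are in m, angles in rad, forces in N, time in s.
With the tool pointing down it reaches from about 0.4 to 0.825 m from the base axis. Payload 7 kg.
Tool frame: the origin (TCP) lies at the very end of the fingers, on their centre line; the grasp point (between the pads) lies 19 mm behind it; z points along the fingers, y is the line along which they close (so a half turn about z gives the same grasp; the last joint's range is limited). The gripper opens to 88 mm and grips with 3 to 60 N. Pads are 19 mm wide; open, the fingers measure 130 mm over their backs; the gripper's body (78 mm by 193 mm) begins 47 mm behind the grasp point.
Start: joints at [-0.998, 0.359, 0.012, 0, -1.224, -0.288], TCP at [0.19, -0.648, 0.197] pointing down, gripper open.
Joint ranges: [-3.07, 3.07], [-1.43, 2.12], [-1.02, 1.25], [-3.03, 1.67], [-3.05, -0], [-3.03, 3.03]. Speed limits (rad/s): [2.39, 2.39, 3.01, 3.14, 3.14, 3.14].

INTERFACE

Orientations are given as [roll, pitch, yaw] about the fixed x, y, z axes, in that order (R = Rz(yaw) Ry(pitch) Rx(roll)).
In Python, from station import arm, grab_frame gives the robot as it stands.
- The arm moves only by the tool jog_arm, never from a script. Its argument "deltas" is a list that holds one entry, the list of rows, each a list of 4 numbers: the shift along the tool's x, y, z in units of 60 mm (1.0 is 60 mm), then the turn about the tool's z in units of 5 degrees (1.0 is 5 degrees). A call has 1 to 8 rows; each row is the pose to reach, as a shift and turn from the pose commanded when the call began, along the tool's axes at that moment; what a row does not reach only later rows make up. A row lasts 1/8 s, in which the tool goes at most 62.5 mm and 10.7 degrees, less where a joint would pass 70% of its speed; a pose out of reach is approached as far as the arm can. A call with a gripper value outside its range is refused whole. "grip" is the finger opening in mm, from 0 to 87.6, set as the call begins (left out, the last holds). The fingers move at their own pace and stop on an object; "squeeze" is the grip in N (left out, the last holds). Time passes only in rows, so rows that repeat a pose let the fingers close. It gives the time, the measured TCP pose, the force, the opening and the grip force at its end, in the units of the state.
- arm.get_state(): the state, without advancing time (a new reading comes with each control period).
- grab_frame(name): name is "scene" or "side" or "wrist"; returns a dict with "img" (480x640x3 uint8, red, green, blue), "vfov" (degrees; the focal length in pixels is half the picture's height over the tangent of half this angle, whatever the lens; pixels are square), "cx", "cy" (the principal point, pixels), "xyz" and "rotation" of the camera in the world. Camera axes: x right, y down, z forward; pixel columns grow to the right and rows downward; lengths in m; the calibration is good to about 2 mm. A picture is of the moment at which its call begins. There is no depth.
- arm.job_done(): hands the job in; it is judged then, once.
The state is a dict: "t": time; "q": joint angles; "qd": joint speeds; "joint_efforts": joint torques, N m; "eef_pos": TCP position; "ee_rot": TCP orientation; "force": force on the tool from outside, world axes, zero at the start; "moment": the same for the moment, N m; "width": finger opening in m; "gripper_force": force on a finger pad.
Only numpy, scipy, OpenCV 4.12 (cv2) and the standard library are available. Lean on these libraries where they do the work, as an engineer would, in place of code of your own. Each camera call takes 0.05 s, during which the arm holds its last target. There are 200 camera calls.

TASK

The round smoke alarm in the board holder is repaired and goes onto the radio test pad; the motion sensor on the test pad has passed and goes onto the round inspection turntable; the gateway on the turntable was rejected and goes back into the board holder. A station takes only one unit at a time, so park one of them in the empty black tray on the way. Set every unit down gently and upright in the middle of its station, never tip one over, and do not shift or knock over the jar, the tin or the plug adapter standing among the stations.

Things in the scene. Friction and masses are not known exactly. Their poses are not given: they have to be found in the camera images.
- alarm: Smoke alarm, loose: a plain white upright drum 60 mm in diameter and 36 mm high with a vent groove round it at 18 to 24 mm height and a flat grey disc on top; 60 to 130 g. Origin at the centre of its underside, z up its axis. It starts in the board holder, at any yaw.
- sensor: Motion sensor, loose: a white square box 46 x 46 mm and 28 mm high with an off-white lens dome 38 mm wide on top, 46 mm high in all; 55 to 115 g. Origin at the centre of its underside, x and y along the box's sides, z up. It starts on the test pad.
- gateway: Gateway, loose: a white oblong box 80 mm long (its x) by 50 mm wide (its y) and 28 mm high, with two black upright stub antennas 8 mm thick and reaching 60 mm height at its +x end (x 33 mm, y +-18 mm); 100 to 200 g. Origin at the centre of its underside, z up. It starts on the turntable.
- holder: Board holder, fixed: a black ribbed rubber pad 96 x 104 mm (x, y) whose top lies 20 mm above the bench, between two blue jaw bars along x at y +-68 to +-81 mm that rise to 26 mm; two steel rails and end knobs out to y +-93 mm. Origin under the middle of the pad at bench height, z up. One unit stands on the middle of the pad, clear of the jaws, any yaw.
- test_pad: Radio test pad, fixed: a grey box 130 x 120 mm with a flat dark top plate 112 mm square carrying square copper loops, top 30 mm above the bench, nothing rising above it; two small brass sockets on the -x side. Origin under its middle at bench height, z up.
- turntable: Inspection turntable, fixed, does not turn: a round metal plate 128 mm in diameter with a black rubber top (110 mm in diameter) and graduations round the rim, rubber top 34 mm above the bench. Origin on its axis at bench height, z up.
- tray: Parking tray, fixed and empty at the start: a shallow black open tray 130 x 150 mm outside (x, y), walls 4 mm thick with the rim 16 mm above the bench, floor 4 mm above the bench. Origin under its middle at bench height, z up.
- jar: Bystander, loose: a small amber glass jar with a steel lid, 40 mm in diameter, 44 mm high. Origin at the centre of its underside. To be left alone.
- tin: Bystander, loose: a low round metal tin, 54 mm in diameter, 27 mm high. Origin at the centre of its underside. To be left alone.
- adapter: Bystander, loose: a black plug adapter, 36 x 50 x 26 mm high, with two steel pins that stick out 18 mm at its +x side. Origin at the centre of its underside. To be left alone.
Mind the look-alikes: they are no part of the job. What is shaped like the turntable but green or turquoise is not meant.

How it is judged:
By the outcome, as a careful person would: the job done as asked, in the order asked, and still so for the second after the job is handed in, with the robot touching nothing.
It also fails if it takes over 96 s, if anything falls off the work surface, if the arm or the gripper's body presses on something with over 40 N, if the wrist force passes 120 N, or if a joint passes its speed limit or range.

## Working session

There is one attempt and no reset: what is moved stays moved. The work goes in short steps, Python scripts to look and compute and a tool call to move; the robot and the scene stay as the last step left them, time stands still between calls to the robot, and variables do not carry over. Pictures are saved under pics/ and viewed, at most 18 in all, crops included, and the job is handed in when it is done.

Besides the shell and the picture viewer there is one more tool, called after "Call:" as name([rows], argument=value, ...), one row to a line, values as JSON. jog_arm: Moves the arm, as the interface text tells. Its arguments: {"type":"object","properties":{"deltas":{"type":"array"},"grip":{"type":"number"},"squeeze":{"type":"number"}},"required":["deltas"]}

```bash
mkdir -p pics
cat > h.py <<'E'
import numpy as np,cv2
from station import arm,grab_frame
def snap(n,f):
    d=grab_frame(n); cv2.imwrite(f'pics/{f}.png',cv2.cvtColor(d['img'],cv2.COLOR_RGB2BGR)); np.save(f'pics/{f}.npy',d,allow_pickle=True); return d
def load(f): return np.load(f'pics/{f}.npy',allow_pickle=True).item()
def ray(d,u,v,z):
    f=240/np.tan(np.radians(d['vfov'])/2)
    r=np.array(d['rotation'])
    if r.shape!=(3,3):
        from scipy.spatial.transform import Rotation as R
        r=R.from_euler('xyz',r).as_matrix()
    w=r@np.array([(u-d['cx'])/f,(v-d['cy'])/f,1]); c=np.array(d['xyz'])
    return c+w*(z-c[2])/w[2]
E
python3 - <<'E'
from h import *
for n in ['scene','side','wrist']:
    d=snap(n,n+'0'); print(n,d['vfov'],d['cx'],d['cy'],d['xyz'],d['rotation'])
s=arm.get_state(); print({k:s[k] for k in('t','eef_pos','ee_rot','width','force')})
E
```

```text
scene 51.1769386416056 316.160240474377 236.210173282607 [ 0.75218462 -0.66106557  0.7423612 ] [-2.33843147 -0.00426919  0.46214368]
side 42.1147117016296 322.0113954638073 234.81992620996212 [0.10259716 0.96974256 0.9106636 ] [-2.26637346  0.00695349 -2.83653224]
wrist 71.83897073410998 321.4903015261962 239.20689029735593 [ 0.11259183 -0.67018936  0.38413139] [ 2.84669448e+00 -4.11126715e-04  1.85508606e+00]
{'t': 0.15, 'eef_pos': array([ 0.18952211, -0.64744282,  0.1960284 ]), 'ee_rot': array([ 3.14032070e+00, -1.11685223e-04, -2.85689376e+00]), 'width': 0.0873672856950071, 'force': array([ 0.71010764, -0.16059905, -0.77359534])}
```

View pics/scene0.png

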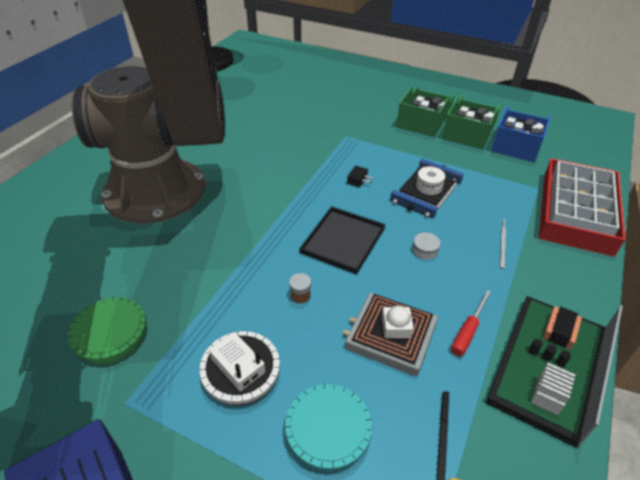

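View pics/side0.png

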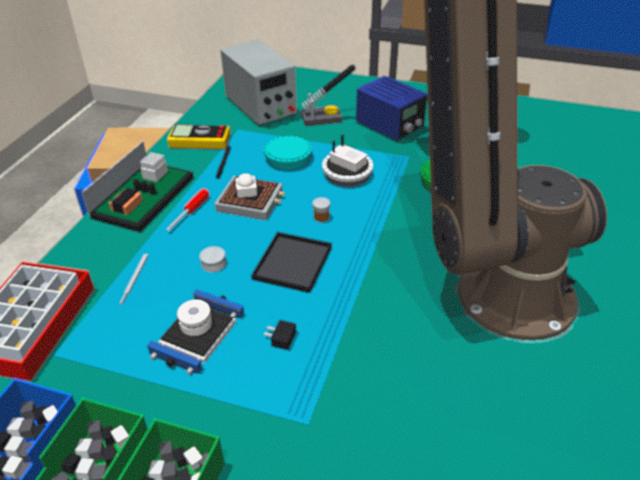

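The scene picture shows the turntable with gateway at (240,367), test pad and sensor at (392,332), tray at (343,239), holder and alarm at (430,183), jar (300,288), tin (427,246) and adapter (358,176). The side view shows the same layout: turntable (347,165), pad (250,196), tray (292,262), holder (197,330). The green and turquoise discs are decoys.

Run:
```python
from h import *
S=load('scene0');D=load('side0')
for n,a,b,z in [('turntable',(240,367),(347,165),.034),('pad',(392,332),(250,196),.03),('tray',(343,239),(292,262),.016),('holder',(427,188),(197,331),.02),('alarmtop',(431,173),(194,308),.056),('sensortop',(399,313),(246,181),.07),('gw',(237,357),(349,156),.062),('jar',(300,281),(321,203),.044),('tin',(427,241),(212,254),.027),('adapter',(358,174),(284,332),.026)]:
    print(n,ray(S,*a,z).round(3),ray(D,*b,z).round(3))
```

```text
turntable [ 0.453 -0.327  0.034] [ 0.446 -0.312  0.034]
pad [ 0.647 -0.152  0.03 ] [ 0.633 -0.122  0.03 ]
tray [0.473 0.032 0.016] [0.464 0.054 0.016]
holder [0.578 0.269 0.02 ] [0.569 0.293 0.02 ]
alarmtop [0.579 0.279 0.056] [0.581 0.27  0.056]
sensortop [ 0.65  -0.139  0.07 ] [ 0.641 -0.125  0.07 ]
gw [ 0.451 -0.328  0.062] [ 0.441 -0.312  0.062]
jar [ 0.459 -0.131  0.044] [ 0.457 -0.128  0.044]
tin [0.632 0.093 0.027] [0.632 0.092 0.027]
adapter [0.418 0.239 0.026] [0.41  0.252 0.026]
```

View pics/wrist0.png

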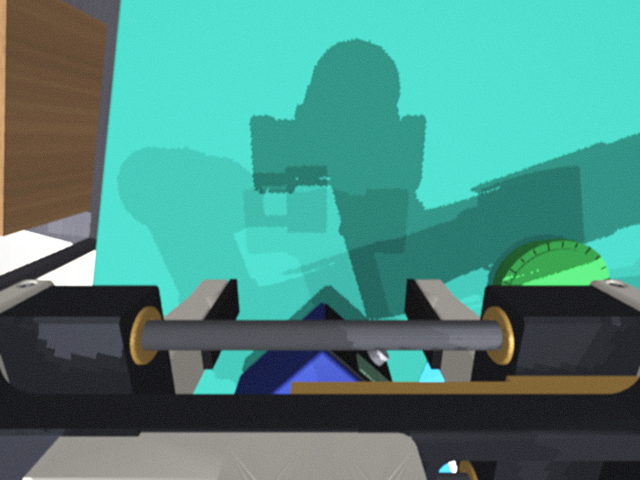

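The wrist picture shows only the bench, the gripper and the green decoy. I'll take precise pixels from enlarged crops of the fixed views.

```bash
cat > mont.py <<'E'
from h import *
def mont(f,cs,out,w=100,h=75,s=4):
    im=load(f)['img'][:,:,::-1]; t=[]
    for (u,v) in cs:
        c=cv2.resize(im[v-h//2:v-h//2+h,u-w//2:u-w//2+w],None,fx=s,fy=s,interpolation=cv2.INTER_CUBIC)
        for k in range(0,w,20):
            cv2.line(c,(k*s,0),(k*s,5),(0,0,255),1); cv2.putText(c,str(u-w//2+k),(k*s,16),0,.35,(0,0,255))
        for k in range(0,h,20):
            cv2.line(c,(0,k*s),(5,k*s),(0,0,255),1); cv2.putText(c,str(v-h//2+k),(6,k*s+8),0,.35,(0,0,255))
        t.append(c)
    cv2.imwrite(f'pics/{out}.png',np.vstack([np.hstack(t[:2]),np.hstack(t[2:])]))
E
python3 - <<'E'
from mont import *
mont('scene0',[(240,365),(392,330),(343,239),(428,188)],'ms')
mont('side0',[(347,163),(250,193),(292,262),(197,328)],'md')
E
```

```text
(no output)
```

View pics/ms.png

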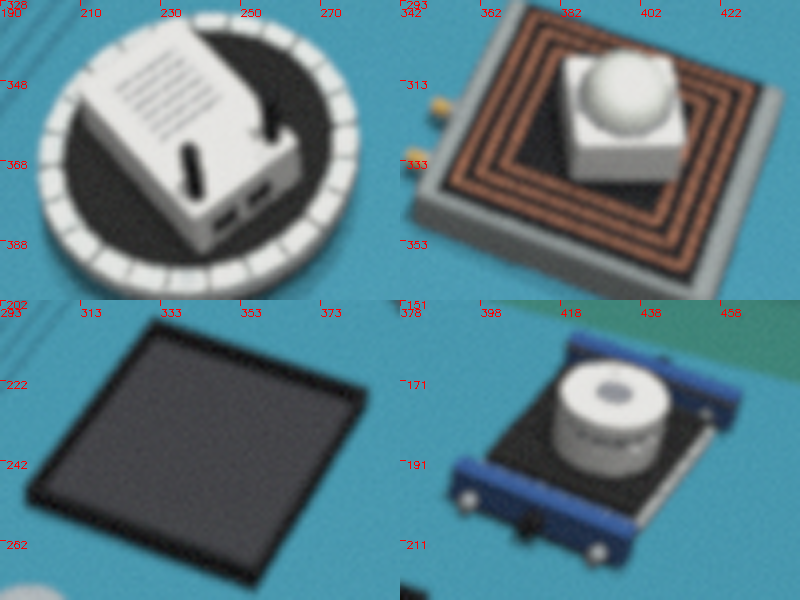

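View pics/md.png

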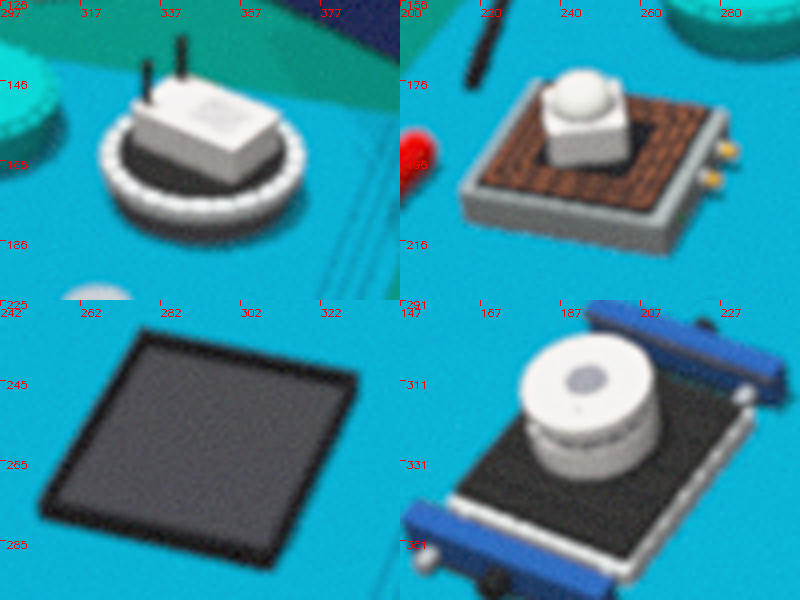

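Both crop sheets are sharp enough to read corners. In the scene the gateway's top corners are about (210,351), (241,381) and (264,363) with the antennas at the lower right. The sensor box top is centred near (397.5,318.5), the alarm's top disc at (431,174.5), and the tray corners are (332,207), (385,225), (357,274) and (300,250).

Run:
```python
from h import *
S=load('scene0');D=load('side0')
def P(d,o,pts,z): return np.array([ray(d,o[0]+x/4,o[1]+y/4,z)[:2] for x,y in pts])
def rep(n,p,center=True):
    e=np.diff(np.vstack([p,p[:1]]),axis=0)
    print(n,'c',p.mean(0).round(4),'len',np.hypot(*e.T).round(3),'ang',np.degrees(np.arctan2(e[:,1],e[:,0])).round(1))
o=dict(S=[(190,328),(342,293),(293,202),(378,151)],D=[(297,126),(200,156),(242,225),(147,291)])
rep('tt S lr',P(S,o['S'][0],[(38,155),(198,12),(358,145),(200,290)],.034))
rep('tt D',P(D,o['D'][0],[(100,157),(205,105),(305,157),(200,215)],.034))
rep('gw S',P(S,o['S'][0],[(80,92),(205,212),(298,140)],.062)); print(P(S,o['S'][0],[(189,116)],.062))
rep('gw D',P(D,o['D'][0],[(134,107),(233,153),(281,117),(185,75)],.062))
rep('copper S',P(S,o['S'][1],[(130,5),(358,90),(290,272),(40,185)],.030))
rep('padbox D',P(D,o['D'][1],[(60,187),(268,222),(328,108),(138,78)],.030))
rep('sens S',P(S,o['S'][1],[(163,60),(268,55),(285,140),(173,148)],.058))
rep('sens D',P(D,o['D'][1],[(142,92),(152,137),(228,127),(222,84)],.058))
rep('tray S',P(S,o['S'][2],[(155,20),(368,93),(255,290),(27,192)],.016))
rep('tray D',P(D,o['D'][2],[(145,28),(358,75),(272,270),(40,212)],.016))
print('alarm',P(S,o['S'][3],[(213,94)],.056),P(D,o['D'][3],[(188,84)],.056))
rep('jaws S',P(S,o['S'][3],[(147,197),(255,70)],.026))
rep('nearbar S',P(S,o['S'][3],[(62,158),(240,218)],.026))
rep('padedge D',P(D,o['D'][3],[(52,195),(228,258),(352,112)],.02))
print('tin/jar/adapter as before')
# auto masks for tray, alarm top
```

```text
tt S lr c [ 0.4504 -0.3241] len [0.089 0.096 0.085 0.092] ang [  77.2  -15.5 -105.6  167.3]
tt D c [ 0.4442 -0.3106] len [0.091 0.087 0.093 0.089] ang [-121.1  152.3   60.3  -29.1]
gw S c [ 0.4606 -0.3384] len [0.076 0.045 0.09 ] ang [ -17.1   70.  -167.2]
[[ 0.45151847 -0.32758063]]
gw D c [ 0.4438 -0.3198] len [0.08  0.051 0.077 0.05 ] ang [ 156.1 -110.7  -23.1   66.2]
copper S c [ 0.6442 -0.1401] len [0.108 0.101 0.108 0.108] ang [ 1.000e-01 -8.860e+01 -1.763e+02  9.120e+01]
padbox D c [ 0.6389 -0.1343] len [0.13  0.117 0.125 0.118] ang [-178.1  -86.8    1.9   90.8]
sens S c [ 0.6494 -0.1408] len [0.045 0.044 0.047 0.045] ang [  30.1  -62.  -148.5  116.2]
sens D c [ 0.6434 -0.1318] len [0.047 0.045 0.045 0.048] ang [ 120.6 -150.1  -63.4   27. ]
tray S c [0.4723 0.0351] len [0.127 0.157 0.13  0.15 ] ang [ -1.3 -89.5 176.   89.6]
tray D c [0.4638 0.0489] len [0.127 0.157 0.128 0.156] ang [178.3  90.8  -2.1 -89.8]
alarm [[0.5807354  0.27414814]] [[0.57680305 0.27926478]]
jaws S c [0.5786 0.278 ] len [0.144 0.144] ang [ 82. -98.]
nearbar S c [0.5672 0.2152] len [0.106 0.106] ang [ -2.9 177.1]
padedge D c [0.5566 0.306 ] len [0.095 0.1   0.143] ang [ 174.2 -100.3   38.3]
tin/jar/adapter as before
```

```bash
cat > go.py <<'E'
import sys
from h import *
def go(x,y,z,yaw):
    s=arm.get_state(); p=s['eef_pos']; a=s['ee_rot'][2]; d=np.array([x,y,z])-p
    t=np.array([d[0]*np.cos(a)+d[1]*np.sin(a), d[0]*np.sin(a)-d[1]*np.cos(a), -d[2]])
    dy=(np.radians(yaw)-a+np.pi)%(2*np.pi)-np.pi
    print('delta',(t/.06).round(2),(-np.degrees(dy)/5).round(2),'t',round(s['t'],2),'pos',p.round(4),'yaw',np.degrees(a).round(1),'q',np.round(s['q'],2),'w',round(s['width'],4),'F',np.round(s['force'],1))
if __name__=='__main__': go(*map(float,sys.argv[1:]))
E
python3 go.py .646 -.136 .2 -151
```

```text
delta [-9.7   6.04 -0.07] -2.54 t 0.15 pos [ 0.1895 -0.6474  0.196 ] yaw -163.7 q [-1.    0.36  0.01 -0.   -1.22 -0.29] w 0.0874 F [ 0.7 -0.2 -0.8]
```

Call:
jog_arm([
  [[-4, 2.5, 0, -1], [-9.7, 6.04, 0, -2.5], [-9.7, 6.04, 0, -2.5], [-9.7, 6.04, 0, -2.5], [-9.7, 6.04, 0, -2.5], [-9.7, 6.04, 0, -2.5], [-9.7, 6.04, 0, -2.5], [-9.7, 6.04, 0, -2.5]],
], grip=80, squeeze=15)

```text
t: 1.15
eef_pos: [0.5237, -0.2731, 0.1968]
ee_rot: [-3.142, 0.0, -2.638]
force: [1.0, -0.3, -0.9]
width: 0.0802
gripper_force: 0.0
```

```bash
python3 go.py .646 -.136 .2 -151
```

```text
delta [-2.89  1.02 -0.05] -0.03 t 1.15 pos [ 0.5237 -0.2731  0.1968] yaw -151.2 q [-0.15  0.22 -0.18  0.   -1.17 -0.92] w 0.0802 F [ 1.  -0.3 -0.9]
```

Call:
jog_arm([
  [[-2.9, 1.02, 0, 0], [-2.9, 1.02, 0, 0], [-2.9, 1.02, 0, 0], [-2.9, 1.02, 0, 0], [-2.9, 1.02, 0, 0]],
])

```text
t: 1.78
eef_pos: [0.6453, -0.137, 0.1961]
ee_rot: [3.141, -0.001, -2.638]
force: [0.2, -0.4, -0.5]
width: 0.0799
gripper_force: 0.0
```

```bash
python3 -c "
from h import *
snap('wrist','w1')
import go; go.go(.646,-.136,.034,-151)"
```

```text
delta [-0.03  0.02  2.71] -0.04 t 1.82 pos [ 0.6451 -0.1377  0.1965] yaw -151.2 q [ 0.08  0.33 -0.02 -0.   -1.21 -1.15] w 0.0801 F [-0.6  0.   0.1]
```

View pics/w1.png

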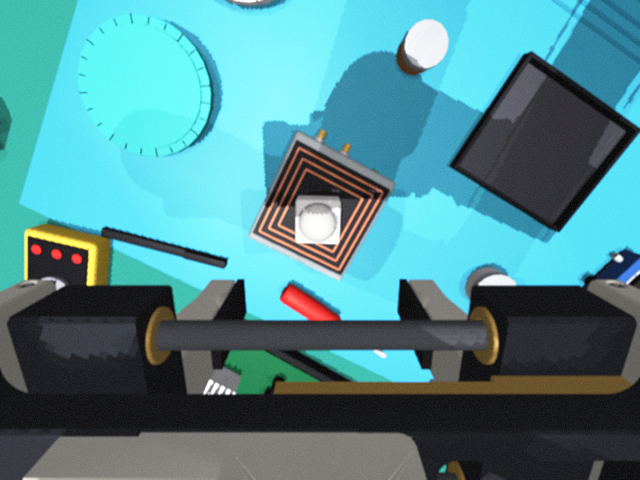

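The wrist picture shows the sensor box square to the image, roughly (296,195) to (341,243). The pad corners are at (298,131), (393,186), (342,279) and (250,234), and the tray corners at (531,54), (638,129), (557,230) and (451,164).

Run:
```python
from h import *
W=load('w1')
def rep(n,p,z):
    p=np.array([ray(W,*q,z)[:2] for q in p]); e=np.diff(np.vstack([p,p[:1]]),axis=0)
    print(n,'c',p.mean(0).round(4),'len',np.hypot(*e.T).round(3),'ang',np.degrees(np.arctan2(e[:,1],e[:,0])).round(1))
hsv=cv2.cvtColor(W['img'],cv2.COLOR_RGB2HSV)
m=((hsv[...,1]<45)&(hsv[...,2]>150)).astype(np.uint8); 
n,l,st,c=cv2.connectedComponentsWithStats(m)
for i in range(1,n):
    if st[i,4]>300 and st[i,1]<270: print(st[i],c[i].round(1),cv2.minAreaRect(np.argwhere(l==i)[:,::-1].astype(np.float32)))
rep('sens',[(296,195),(341,194),(341,243),(296,243)],.058)
rep('pad',[(298,131),(393,186),(342,279),(250,234)],.030)
rep('tray',[(531,54),(638,129),(557,230),(451,164)],.016)
print('jar',ray(W,430,40,.044),'dome',ray(W,319,222,.07))
```

```text
[ 404   20   44   49 1642] [426.   43.3] ((426.2500305175781, 43.25), (43.133514404296875, 46.66904067993164), 45.0)
[ 295  199   46   46 1925] [317.6 221.8] ((317.5, 221.5), (45.0, 45.0), 90.0)
[249 201 136  79 725] [300.6 248.6] ((315.85137939453125, 218.657958984375), (108.51853942871094, 90.74524688720703), 25.602188110351562)
sens c [ 0.6448 -0.1409] len [0.045 0.051 0.046 0.05 ] ang [ 120.1   29.8  -61.2 -152.4]
pad c [ 0.6407 -0.1406] len [0.115 0.12  0.117 0.122] ang [  89.7    2.8  -88.9 -178.2]
tray c [0.468  0.0375] len [0.144 0.127 0.15  0.126] ang [ 89.5  -0.8 -90.8 176.6]
jar [ 0.45235359 -0.13086369  0.044     ] dome [ 0.64435852 -0.14038951  0.07      ]
```

Call:
jog_arm([
  [[0.03, 0, 0.9, 0], [0.03, 0, 1.8, -0.1], [0.03, 0, 2.3, -0.1], [0.03, 0, 2.6, -0.1], [0.03, 0, 2.68, -0.1], [0.03, 0, 2.68, -0.1]],
])

```text
t: 2.58
eef_pos: [0.6447, -0.1386, 0.037]
ee_rot: [-3.141, 0.001, -2.63]
force: [0.6, 0.7, 0.4]
width: 0.0796
gripper_force: 0.0
```

Call:
jog_arm([
  [[0, 0, 0, 0], [0, 0, 0, 0], [0, 0, 0, 0], [0, 0, 0, 0], [0, 0, 0, 0], [0, 0, 0, 0]],
], grip=36, squeeze=15)

```text
t: 3.32
eef_pos: [0.6442, -0.1383, 0.036]
ee_rot: [-3.141, 0.0, -2.63]
force: [0.5, -0.2, 0.1]
width: 0.0362
gripper_force: 0.3
```

```bash
python3 -c "
from mont import *
import numpy as np
for n in ('side','scene','wrist'): snap(n,n+'2')
mont('side2',[(250,193)]*2+[(250,193)]*2,'x')
a=cv2.imread('pics/x.png')[:300,:400]
mont('scene2',[(392,330)]*4,'x'); b=cv2.imread('pics/x.png')[:300,:400]
w=cv2.resize(cv2.imread('pics/wrist2.png'),(400,300))
cv2.imwrite('pics/y.png',np.vstack([np.hstack([a,b]),np.hstack([w,w])]))
"
```

```text
(no output)
```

View pics/y.png

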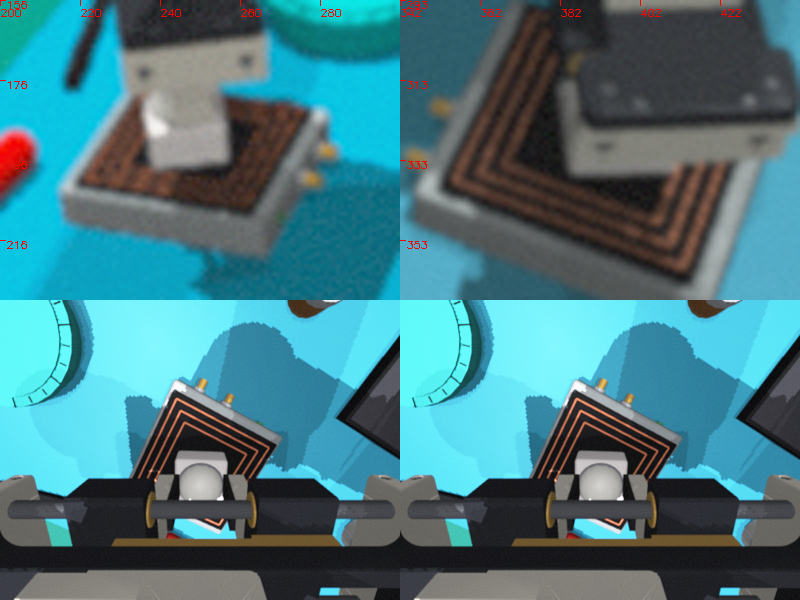

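The sensor is standing untouched and the fingers look to be around or above the dome. I need a larger view.

```bash
python3 -c "
from h import *
a=cv2.imread('pics/side2.png')[100:220,190:290]; b=cv2.imread('pics/wrist2.png')[200:400,210:450]
a=cv2.resize(a,(500,600),interpolation=2); b=cv2.resize(b,(300,250),interpolation=2)
o=np.zeros((600,800,3),np.uint8); o[:,:500]=a; o[:250,500:]=b
c=cv2.resize(cv2.imread('pics/scene2.png')[230:380,330:450],(280,350),interpolation=2); o[250:,500:780]=c
cv2.imwrite('pics/z.png',o)
d=load('wrist2');print(d['xyz'],d['rotation'],arm.get_state()['eef_pos'])
f=240/np.tan(np.radians(d['vfov'])/2)
from scipy.spatial.transform import Rotation as R
for n in('side2','wrist2','scene2'):
  d=load(n);f=240/np.tan(np.radians(d['vfov'])/2)
  for k in (0,.019,.066):
    for s in (-.018,.018):
      a=-2.63;p=np.array([.6442,-.1383,.036+k])+s*np.array([np.sin(a),-np.cos(a),0])
      c=R.from_euler('xyz',d['rotation']).as_matrix().T@(p-d['xyz']); print(n,k,s,(c[:2]/c[2]*f+[d['cx'],d['cy']]).round(0))
"
```

```text
[ 0.5740482  -0.17733248  0.22415833] [2.84677922e+00 1.05917905e-03 2.08209650e+00] [ 0.64410257 -0.13830716  0.03597969]
side2 0 -0.018 [247. 185.]
side2 0 0.018 [249. 194.]
side2 0.019 -0.018 [247. 179.]
side2 0.019 0.018 [248. 187.]
side2 0.066 -0.018 [245. 162.]
side2 0.066 0.018 [247. 171.]
wrist2 0 -0.018 [292. 275.]
wrist2 0 0.018 [351. 275.]
wrist2 0.019 -0.018 [289. 289.]
wrist2 0.019 0.018 [354. 289.]
wrist2 0.066 -0.018 [279. 337.]
wrist2 0.066 0.018 [364. 337.]
scene2 0 -0.018 [395. 332.]
scene2 0 0.018 [392. 315.]
scene2 0.019 -0.018 [397. 326.]
scene2 0.019 0.018 [393. 308.]
scene2 0.066 -0.018 [400. 308.]
scene2 0.066 0.018 [396. 291.]
```

View pics/z.png

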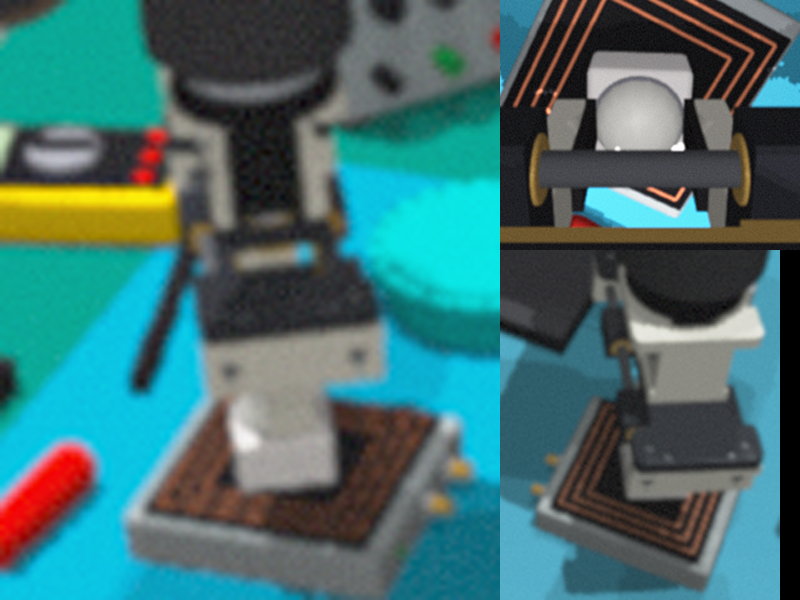

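```bash
python3 -c "
from h import *
o=[]
for n in('side0','side2'):
  a=cv2.imread(f'pics/{n}.png')[165:205,225:275].astype(float)
  a=np.clip((a-60)*1.5,0,255).astype(np.uint8)
  o.append(cv2.resize(a,(400,320),interpolation=2))
w=cv2.imread('pics/wrist2.png')[230:330,240:400]; w=cv2.resize(w,(448,280),interpolation=2)
r=np.zeros((280,800,3),np.uint8); r[:,:448]=w
cv2.imwrite('pics/v.png',np.vstack([np.hstack(o),r]))
"
```

```text
(no output)
```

View pics/v.png

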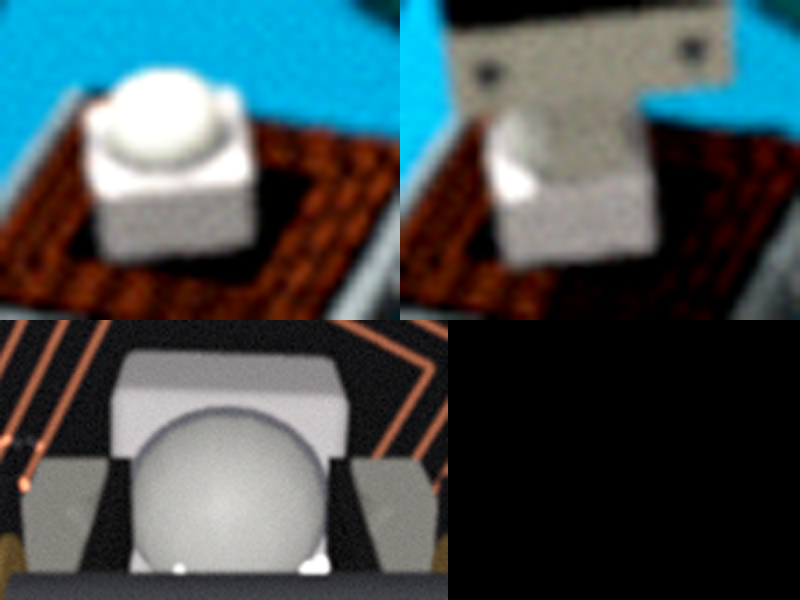

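The enlarged crops show the finger tips level with the box top (side row about 187, where the reported TCP would give 194). They only hug the dome, so the real tips sit about 20 mm above the reported TCP. I'll open, go lower in steps and check the force.

Call:
jog_arm([
  [[0, 0, 0, 0], [0, 0, 0, 0], [0, 0, 0, 0], [0, 0, 0.05, 0], [0, 0, 0.1, 0], [0, 0, 0.1, 0]],
], grip=70)

```text
t: 4.22
eef_pos: [0.6437, -0.1382, 0.0295]
ee_rot: [3.141, -0.001, -2.63]
force: [-0.4, 0.4, -0.0]
width: 0.07
gripper_force: 0.0
```

```bash
python3 -c "
from h import *
snap('side','s3');snap('wrist','w3'); snap('scene','c3')
from scipy.spatial.transform import Rotation as R
s=arm.get_state();print(s['eef_pos'],s['width'],s['force'])
o=[]
a=cv2.imread('pics/s3.png')[155:205,220:280].astype(float);a=np.clip((a-40)*1.4,0,255).astype(np.uint8)
o=[cv2.resize(a,(400,333),interpolation=2), cv2.resize(cv2.imread('pics/w3.png')[200:350,230:410],(400,333),interpolation=2)]
cv2.imwrite('pics/v2.png',np.hstack(o))
for n in('s3','w3'):
  d=load(n);f=240/np.tan(np.radians(d['vfov'])/2)
  for s_ in (-.035,.035):
   for x in(-.0095,.0095):
    R_=R.from_euler('xyz',s['ee_rot']).as_matrix(); p=s['eef_pos']+R_@[x,s_,0]
    c=R.from_euler('xyz',d['rotation']).as_matrix().T@(p-d['xyz']); print(n,x,s_,(c[:2]/c[2]*f+[d['cx'],d['cy']]).round(0))
"
```

```text
[ 0.64406932 -0.13827041  0.02992512] 0.07012037023915745 [ 0.1182538  -0.75167854  0.17538416]
s3 -0.0095 -0.035 [243. 184.]
s3 0.0095 -0.035 [250. 183.]
s3 -0.0095 0.035 [246. 200.]
s3 0.0095 0.035 [254. 199.]
w3 -0.0095 -0.035 [265. 290.]
w3 0.0095 -0.035 [263. 261.]
w3 -0.0095 0.035 [378. 290.]
w3 0.0095 0.035 [379. 261.]
```

View pics/v2.png

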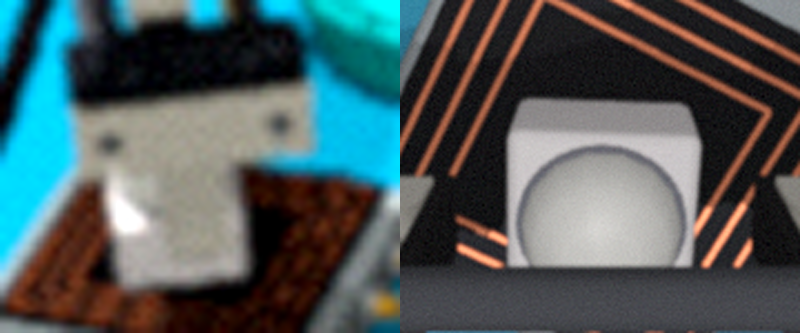

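Reported z is 0.030, which is the pad height, yet there is no contact. The side view has the tip at about row 194 against a predicted 200, so the tip really is about 15 mm higher. I'll go down another 9 mm.

Call:
jog_arm([
  [[0, 0, 0.05, 0], [0, 0, 0.1, 0], [0, 0, 0.1, 0]],
])

```text
t: 4.75
eef_pos: [0.6438, -0.1382, 0.0236]
ee_rot: [3.141, -0.001, -2.63]
force: [-0.1, -0.4, 0.2]
width: 0.0699
gripper_force: 0.0
```

Call:
jog_arm([
  [[0, 0, 0.05, 0], [0, 0, 0.05, 0]],
])

```text
t: 5.0
eef_pos: [0.6438, -0.1383, 0.0206]
ee_rot: [3.141, -0.0, -2.63]
force: [-0.1, 0.6, 0.3]
width: 0.0699
gripper_force: 0.0
```

Call:
jog_arm([
  [[0, 0, 0, 0], [0, 0, 0, 0], [0, 0, 0, 0], [0, 0, 0, 0], [0, 0, 0, 0]],
], grip=36)

```text
t: 5.62
eef_pos: [0.6441, -0.1383, 0.021]
ee_rot: [-3.142, 0.0, -2.63]
force: [0.6, -0.1, 0.5]
width: 0.046
gripper_force: 14.9
```

Gripped: 46 mm at 15 N. I'll lift and go to the tray.

Call:
jog_arm([
  [[0, 0, -0.2, 0], [0, 0, -0.7, 0], [0, 0, -1.3, 0], [0, 0, -1.6, 0], [0, 0, -1.6, 0]],
])

```text
t: 6.25
eef_pos: [0.6449, -0.1382, 0.1186]
ee_rot: [-3.14, 0.003, -2.63]
force: [-0.1, 0.0, -2.2]
width: 0.0459
gripper_force: 14.9
```

```bash
python3 go.py .468 .040 .115 -150.7
```

```text
delta [1.12 4.03 0.06] 0.0 t 6.25 pos [ 0.6449 -0.1382  0.1186] yaw -150.7 q [ 0.08  0.39 -0.13  0.   -1.05 -1.14] w 0.0459 F [-0.1  0.  -2.2]
```

Call:
jog_arm([
  [[0.15, 0.5, 0, 0], [0.4, 1.3, 0, 0], [0.65, 2.2, 0, 0], [0.85, 3.0, 0, 0], [1.03, 3.7, 0, 0], [1.13, 4.03, 0, 0], [1.13, 4.03, 0.2, 0], [1.13, 4.03, 0.8, 0]],
])

```text
t: 7.25
eef_pos: [0.4676, 0.0399, 0.0687]
ee_rot: [-3.141, 0.003, -2.629]
force: [1.4, 0.7, -1.1]
width: 0.0462
gripper_force: 14.9
```

```bash
python3 go.py .468 .040 -.004 -150.7
```

```text
delta [-0.01 -0.    1.21] 0.01 t 7.25 pos [0.4676 0.0399 0.0687] yaw -150.6 q [ 0.51  0.15 -0.61  0.   -0.81 -1.56] w 0.0462 F [ 1.4  0.7 -1.1]
```

Call:
jog_arm([
  [[0, 0, 0.5, 0], [0, 0, 0.9, 0], [0, 0, 1.1, 0], [0, 0, 1.15, 0], [0, 0, 1.18, 0], [0, 0, 1.2, 0], [0, 0, 1.2, 0]],
])

```text
t: 8.12
eef_pos: [0.4669, 0.0395, -0.0026]
ee_rot: [-3.142, 0.001, -2.63]
force: [0.2, 1.3, -0.0]
width: 0.0457
gripper_force: 14.9
```

Call:
jog_arm([
  [[0, 0, 0.015, 0], [0, 0, 0.03, 0], [0, 0, 0.03, 0]],
])

```text
t: 8.5
eef_pos: [0.4665, 0.0394, -0.0049]
ee_rot: [3.142, -0.0, -2.63]
force: [-0.0, 0.2, -1.3]
width: 0.0459
gripper_force: 14.9
```

```bash
python3 -c "
from h import *
snap('scene','c4');snap('side','s4')
a=cv2.imread('pics/c4.png')[195:285,290:400];b=cv2.imread('pics/s4.png')[215:305,235:345]
cv2.imwrite('pics/v4.png',np.hstack([cv2.resize(x,(400,327),interpolation=2) for x in(a,b)]));print(arm.get_state()['force'])"
```

```text
[ 0.15268687 -0.32488071 -0.85966483]
```

View pics/v4.png

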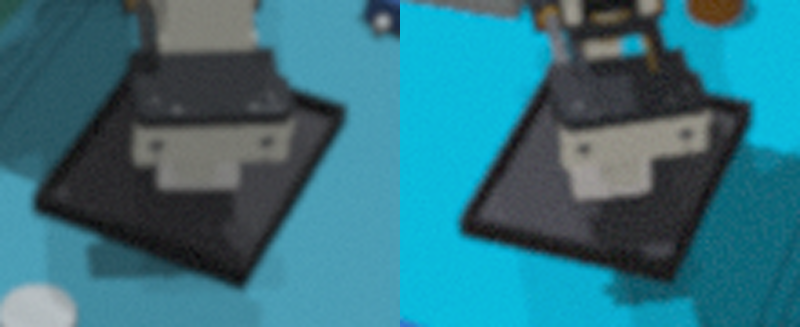

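The picture shows the sensor held low in the middle of the tray. The force still shows its weight, so I'll lower until contact.

Call:
jog_arm([
  [[0, 0, 0.01, 0], [0, 0, 0.02, 0], [0, 0, 0.02, 0]],
])

```text
t: 8.98
eef_pos: [0.4666, 0.0394, -0.0052]
ee_rot: [-3.141, 0.0, -2.629]
force: [-5.0, 1.4, 13.2]
width: 0.0455
gripper_force: 14.9
```

Call:
jog_arm([
  [[0, 0, 0.01, 0], [0, 0, 0.02, 0], [0, 0, 0.02, 0]],
])

```text
t: 9.35
eef_pos: [0.4669, 0.0396, -0.0059]
ee_rot: [-3.141, 0.001, -2.63]
force: [-6.5, 0.6, 19.6]
width: 0.0456
gripper_force: 15.0
```

Call:
jog_arm([
  [[0, 0, -0.03, 0], [0, 0, -0.03, 0]],
])

```text
t: 9.6
eef_pos: [0.4666, 0.0394, -0.0054]
ee_rot: [3.142, 0.0, -2.63]
force: [-0.4, -1.2, -1.4]
width: 0.0459
gripper_force: 14.9
```

Call:
jog_arm([
  [[0, 0, 0, 0], [0, 0, 0, 0], [0, 0, 0, 0], [0, 0, -0.3, 0], [0, 0, -1.2, 0], [0, 0, -2.2, 0], [0, 0, -2.2, 0]],
], grip=66)

```text
t: 10.48
eef_pos: [0.4696, 0.0406, 0.1313]
ee_rot: [-3.14, 0.009, -2.629]
force: [-0.4, 0.4, -0.7]
width: 0.0658
gripper_force: 0.0
```

```bash
python3 go.py .579 .277 .15 180
python3 - <<'E'
from h import *
d=snap('side','s5');w=snap('wrist','w5');c=snap('scene','c5')
E
```

```text
delta [-3.52  2.54 -0.31] 5.87 t 10.47 pos [0.4696 0.0406 0.1313] yaw -150.6 q [ 0.51  0.07 -0.52  0.   -0.97 -1.57] w 0.0658 F [-0.4  0.4 -0.7]
```

Call:
jog_arm([
  [[-0.7, 0.5, -0.2, 0], [-1.5, 1.1, -0.4, 0], [-2.3, 1.65, -0.5, 0], [-3.0, 2.2, -0.6, 0], [-3.54, 2.54, -0.6, 0], [-3.54, 2.54, -0.6, 0]],
], grip=84)

```text
t: 11.38
eef_pos: [0.577, 0.2778, 0.1592]
ee_rot: [-3.141, -0.004, -2.628]
force: [-0.2, -0.4, -0.7]
width: 0.0839
gripper_force: 0.0
```

Run:
```python
from h import *
W=snap('wrist','w6'); print(arm.get_state()['eef_pos'])
cv2.imwrite('pics/w6b.png',cv2.resize(cv2.imread('pics/w6.png')[:300],(800,375)))
```

```text
[0.57634178 0.27650384 0.15954829]
```

View pics/w6b.png

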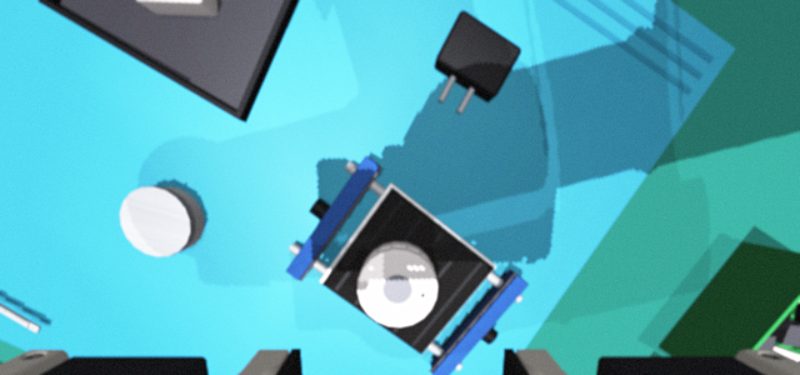

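The wrist picture shows the alarm top at about (318,227) full-frame pixels. The holder pad corners are (313,148), (396,212), (338,282) and (258,224).

Run:
```python
from h import *
import go
W=load('w6')
P=lambda p,z:np.array([ray(W,x/1.25,y/1.25,z)[:2] for x,y in p])
print('alarm',P([(398,284)],.056))
p=P([(391,185),(495,265),(423,352),(322,280)],.020);e=np.diff(np.vstack([p,p[:1]]),axis=0)
print('pad',p.mean(0),np.hypot(*e.T),np.degrees(np.arctan2(e[:,1],e[:,0])))
p=P([(333,218),(480,323)],.026);print('bars',p,p.mean(0))
print('tin',P([(155,221)],.027))
a=P([(398,284)],.056)[0]; go.go(a[0],a[1],.0115,-150.6)
```

```text
alarm [[0.57536326 0.27352147]]
pad [0.57169532 0.28029134] [0.10398646 0.09505562 0.10478461 0.0938361 ] [ 82.66822277  -7.38843518 -98.00087661 172.12783434]
bars [[0.56121669 0.20814733]
 [0.57809042 0.3521948 ]] [0.56965355 0.28017107]
tin [[0.63004137 0.09041044]]
delta [ 0.04 -0.04  2.47] -0.01 t 11.43 pos [0.5763 0.2765 0.1595] yaw -150.6 q [ 0.75  0.33 -0.12 -0.   -1.13 -1.81] w 0.084 F [ 0.8  0.  -0.2]
```

Call:
jog_arm([
  [[0.01, -0.03, 0.8, 0], [0.01, -0.03, 1.6, 0], [0.01, -0.03, 2.1, 0], [0.01, -0.03, 2.35, 0], [0.01, -0.03, 2.45, 0], [0.01, -0.03, 2.45, 0]],
])

```text
t: 12.18
eef_pos: [0.5778, 0.2744, 0.0162]
ee_rot: [3.142, 0.001, -2.63]
force: [-0.5, 0.1, 0.8]
width: 0.0841
gripper_force: 0.0
```

Call:
jog_arm([
  [[0, 0, 0, 0], [0, 0, 0, 0], [0, 0, 0, 0], [0, 0, 0, 0]],
], grip=48)

```text
t: 12.68
eef_pos: [0.5777, 0.2746, 0.0161]
ee_rot: [3.142, 0.001, -2.63]
force: [-0.8, 0.4, 3.5]
width: 0.0595
gripper_force: 15.0
```

Gripped at 59.5 mm. Lifting.

Call:
jog_arm([
  [[0, 0, -0.2, 0], [0, 0, -0.7, 0], [0, 0, -1.4, 0], [0, 0, -1.9, 0], [0, 0, -2.0, 0], [0, 0, -2.0, 0]],
])

```text
t: 13.42
eef_pos: [0.5773, 0.2744, 0.1357]
ee_rot: [3.141, 0.0, -2.63]
force: [0.2, -0.1, -0.8]
width: 0.0592
gripper_force: 15.0
```

```bash
python3 -c "
from h import *
snap('wrist','w7'); snap('side','s7')"; python3 go.py .641 -.138 .136 -150.6
```

```text
delta [ 2.43 -6.51 -0.03] -0.02 t 13.53 pos [0.5768 0.2739 0.1343] yaw -150.7 q [ 0.75  0.34 -0.16 -0.   -1.07 -1.81] w 0.0595 F [-0.2  0.1 -1.3]
```

Call:
jog_arm([
  [[0.2, -0.5, 0, 0], [0.5, -1.4, 0, 0], [0.87, -2.3, 0, 0], [1.2, -3.2, 0, 0], [1.53, -4.1, 0, 0], [1.87, -5.0, 0, 0], [2.17, -5.8, 0, 0], [2.43, -6.51, 0, 0]],
])

```text
t: 14.52
eef_pos: [0.6409, -0.1395, 0.1339]
ee_rot: [3.14, -0.002, -2.631]
force: [0.4, 0.8, -1.1]
width: 0.0592
gripper_force: 15.0
```

```bash
python3 go.py .641 -.138 .028 -150.6
```

```text
delta [-0.01  0.02  1.77] -0.02 t 14.53 pos [ 0.6409 -0.1395  0.1339] yaw -150.7 q [ 0.08  0.37 -0.12 -0.   -1.09 -1.14] w 0.0592 F [ 0.4  0.8 -1.1]
```

Call:
jog_arm([
  [[0, 0.02, 0.6, 0], [0, 0.02, 1.2, 0], [0, 0.02, 1.55, 0], [0, 0.02, 1.68, 0], [0, 0.02, 1.74, 0], [0, 0.02, 1.74, 0]],
])

```text
t: 15.28
eef_pos: [0.6414, -0.1365, 0.0316]
ee_rot: [-3.141, 0.0, -2.63]
force: [0.5, 0.3, -0.1]
width: 0.0595
gripper_force: 15.0
```

Call:
jog_arm([
  [[0, 0, 0.015, 0], [0, 0, 0.03, 0], [0, 0, 0.03, 0]],
])

```text
t: 15.65
eef_pos: [0.6411, -0.1365, 0.0297]
ee_rot: [-3.141, 0.0, -2.63]
force: [0.7, -0.5, -0.8]
width: 0.0594
gripper_force: 15.0
```

Call:
jog_arm([
  [[0, 0, 0.01, 0], [0, 0, 0.025, 0], [0, 0, 0.025, 0]],
])

```text
t: 16.02
eef_pos: [0.6409, -0.1365, 0.0277]
ee_rot: [3.141, -0.0, -2.63]
force: [0.6, -0.6, -0.4]
width: 0.0593
gripper_force: 15.0
```

Call:
jog_arm([
  [[0, 0, 0.01, 0], [0, 0, 0.02, 0], [0, 0, 0.02, 0]],
])

```text
t: 16.4
eef_pos: [0.641, -0.1365, 0.0266]
ee_rot: [3.142, -0.0, -2.63]
force: [0.6, 0.2, -0.7]
width: 0.0594
gripper_force: 15.0
```

Call:
jog_arm([
  [[0, 0, 0.01, 0], [0, 0, 0.02, 0], [0, 0, 0.02, 0]],
])

```text
t: 16.77
eef_pos: [0.6411, -0.1365, 0.0262]
ee_rot: [-3.141, 0.0, -2.63]
force: [-1.6, 1.5, 5.5]
width: 0.0598
gripper_force: 15.0
```

Contact. I'll release and rise, then look with the wrist camera.

Call:
jog_arm([
  [[0, 0, 0, 0], [0, 0, 0, 0], [0, 0, 0, 0], [0, 0, -0.4, 0], [0, 0, -1.2, 0], [0, 0, -2.1, 0], [0, 0, -2.8, 0], [0, 0, -2.8, 0]],
], grip=84)

```text
t: 17.77
eef_pos: [0.6433, -0.1367, 0.198]
ee_rot: [-3.138, 0.006, -2.63]
force: [1.5, -0.3, -1.3]
width: 0.0843
gripper_force: 0.0
```

Run:
```python
from h import *
import go
W=snap('wrist','w8');snap('side','s8');snap('scene','c8')
hsv=cv2.cvtColor(W['img'],cv2.COLOR_RGB2HSV)
m=((hsv[...,1]<60)&(hsv[...,2]>140)).astype(np.uint8)
n,l,st,c=cv2.connectedComponentsWithStats(m)
for i in range(1,n):
    if st[i,4]>300 and st[i,1]<260: print(st[i],c[i].round(1))
go.go(.448,-.3235,.16,-22)
cv2.imwrite('pics/w8b.png',cv2.resize(cv2.imread('pics/w8.png')[:300],(800,375)))
```

```text
[ 406   21   43   49 1638] [427.   44.7]
[ 528  128   54   47 1829] [556.2 150.4]
[287 132 104  56 606] [332.1 154.5]
[ 294  188   60   63 2877] [323.6 219.3]
[249 195 140  84 842] [302.2 246.4]
delta [ 4.32 -1.15  0.54] -25.74 t 17.93 pos [ 0.6404 -0.1364  0.1925] yaw -150.7 q [ 0.09  0.33 -0.04 -0.   -1.2  -1.15] w 0.084 F [ 0.1  0.8 -0.5]
```

View pics/w8b.png

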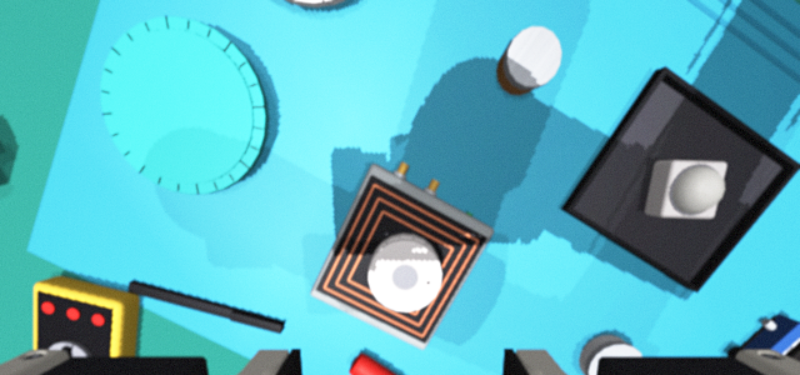

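The alarm sits in the middle of the test pad loops and the sensor is upright in the tray. Next is the gateway.

Run:
```python
from h import *
import go
W=load('w8')
P=lambda p,z:np.array([ray(W,x/1.25,y/1.25,z)[:2] for x,y in p])
print('alarm',P([(404,273)],.066),'pad',P([(373,166),(492,234),(425,347),(312,293)],.03).mean(0))
print('tray',P([(664,70),(797,165),(697,290),(564,208)],.016).mean(0))
go.go(.448,-.3235,.19,158)
```

```text
alarm [[ 0.63951463 -0.13761218]] pad [ 0.64110906 -0.1404015 ]
tray [0.46786457 0.0382281 ]
delta [ 4.32 -1.15  0.04] 10.26 t 17.93 pos [ 0.6404 -0.1364  0.1925] yaw -150.7 q [ 0.09  0.33 -0.04 -0.   -1.2  -1.15] w 0.084 F [ 0.1  0.8 -0.5]
```

Call:
jog_arm([
  [[0.6, -0.15, 0, 1.5], [1.5, -0.4, 0, 3.3], [2.4, -0.65, 0, 5.2], [3.3, -0.9, 0, 7.2], [4.0, -1.1, 0, 9], [4.32, -1.15, 0, 10.2], [4.32, -1.15, 0, 10.2]],
])

```text
t: 18.8
eef_pos: [0.4471, -0.3241, 0.1922]
ee_rot: [3.142, -0.002, 2.761]
force: [0.5, -0.0, -0.2]
width: 0.0838
gripper_force: 0.0
```

Run:
```python
from h import *
import go
W=snap('wrist','w9'); go.go(.448,-.3235,.19,158)
cv2.imwrite('pics/w9b.png',cv2.resize(cv2.imread('pics/w9.png')[80:305,160:480],(800,562),interpolation=2))
```

```text
delta [0.   0.   0.04] 0.07 t 18.85 pos [ 0.448  -0.3237  0.1924] yaw 158.3 q [-0.27  0.16 -0.27 -0.   -1.15 -1.68] w 0.0837 F [ 0.1  0.7 -0.8]
```

View pics/w9b.png

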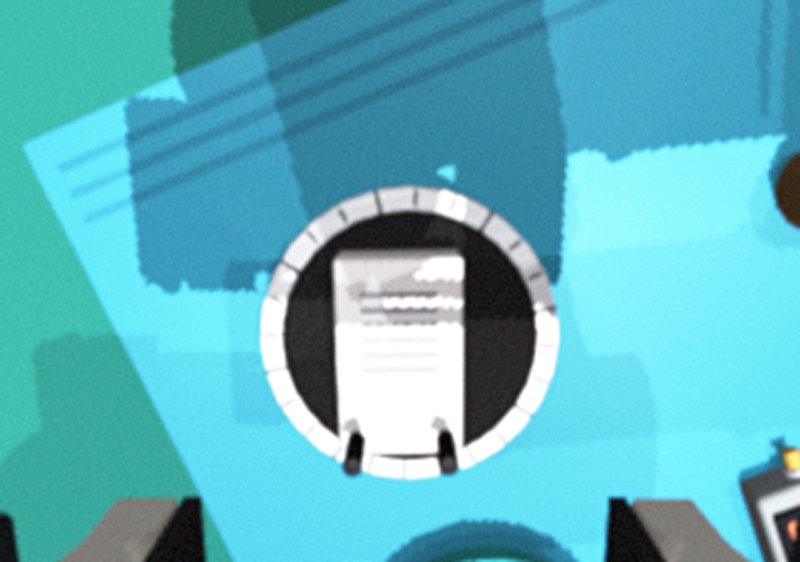

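The wrist crop shows the turntable rim centred at about (409,331), and the gateway top at crop pixels (333,255), (463,252), (465,452) and (343,455). The antennas are at the bottom, on the tool's −x side.

Run:
```python
from h import *
import go
W=load('w9')
P=lambda p,z:np.array([ray(W,160+x/2.5,80+y/2.5,z)[:2] for x,y in p])
p=P([(333,255),(463,252),(466,452),(341,455)],.062);e=np.diff(np.vstack([p,p[:1]]),axis=0)
print('gw',p.mean(0),np.hypot(*e.T),np.degrees(np.arctan2(e[:,1],e[:,0])))
print('tt',P([(409,331)],.034)); q=P([(260,331),(558,331)],.034);print(np.hypot(*(q[0]-q[1])))
c=p.mean(0);go.go(c[0],c[1],.045,158)
```

```text
gw [ 0.44609811 -0.32628393] [0.049638   0.08135521 0.05128402 0.08150241] [  69.48282235  -19.78469062 -110.34781696  159.05696981]
tt [[ 0.44318887 -0.32148114]]
0.12715878895085816
delta [ 0.01 -0.05  2.46] 0.07 t 18.85 pos [ 0.448  -0.3237  0.1924] yaw 158.3 q [-0.27  0.16 -0.27 -0.   -1.15 -1.68] w 0.0837 F [ 0.1  0.7 -0.8]
```

Call:
jog_arm([
  [[0, -0.03, 0.8, -0.2], [0, -0.03, 1.6, -0.2], [0, -0.03, 2.2, -0.2], [0, -0.03, 2.4, -0.2], [0, -0.03, 2.45, -0.2]],
], grip=76)

```text
t: 19.48
eef_pos: [0.4486, -0.325, 0.0461]
ee_rot: [-3.141, -0.001, 2.782]
force: [-0.8, -0.6, 1.6]
width: 0.0758
gripper_force: 0.0
```

Call:
jog_arm([
  [[0, 0, 0.05, 0], [0, 0, 0.1, 0], [0, 0, 0.15, 0], [0, 0, 0.15, 0]],
])

```text
t: 19.98
eef_pos: [0.4481, -0.3253, 0.0376]
ee_rot: [3.142, 0.0, 2.781]
force: [0.5, 0.6, -0.6]
width: 0.0761
gripper_force: 0.0
```

Call:
jog_arm([
  [[0, 0, 0.05, 0], [0, 0, 0.1, 0], [0, 0, 0.1, 0]],
])

```text
t: 20.35
eef_pos: [0.4479, -0.3252, 0.0311]
ee_rot: [-3.142, -0.001, 2.781]
force: [0.6, -0.8, 0.0]
width: 0.0758
gripper_force: 0.0
```

Call:
jog_arm([
  [[0, 0, 0.05, 0], [0, 0, 0.08, 0], [0, 0, 0.08, 0]],
])

```text
t: 20.72
eef_pos: [0.448, -0.3252, 0.0265]
ee_rot: [-3.142, -0.0, 2.781]
force: [-0.6, 0.6, -0.1]
width: 0.0759
gripper_force: 0.0
```

Call:
jog_arm([
  [[0, 0, 0, 0], [0, 0, 0, 0], [0, 0, 0, 0], [0, 0, 0, 0]],
], grip=42, squeeze=20)

```text
t: 21.22
eef_pos: [0.4482, -0.3253, 0.0267]
ee_rot: [-3.142, 0.0, 2.781]
force: [-0.3, -0.0, 1.2]
width: 0.0495
gripper_force: 20.0
```

Call:
jog_arm([
  [[0, 0, -0.2, 0], [0, 0, -0.7, 0], [0, 0, -1.3, 0], [0, 0, -1.7, 0], [0, 0, -1.8, 0], [0, 0, -1.8, 0]],
])

```text
t: 21.98
eef_pos: [0.4479, -0.3251, 0.1346]
ee_rot: [3.141, 0.0, 2.78]
force: [-0.2, 0.5, -2.1]
width: 0.0498
gripper_force: 20.0
```

```bash
python3 go.py .575 .278 .135 172.5
```

```text
delta [ 1.570e+00  1.015e+01 -1.000e-02] -2.64 t 21.98 pos [ 0.4479 -0.3251  0.1346] yaw 159.3 q [-0.27  0.21 -0.35 -0.   -1.01 -1.66] w 0.0498 F [-0.2  0.5 -2.1]
```

Call:
jog_arm([
  [[0.07, 0.4, 0, 0], [0.18, 1.2, 0, -0.3], [0.32, 2.1, 0, -0.6], [0.46, 3.0, 0, -0.9], [0.6, 3.9, 0, -1.2], [0.74, 4.8, 0, -1.5], [0.88, 5.7, 0, -1.8], [1.02, 6.6, 0, -2.1]],
])

```text
t: 22.98
eef_pos: [0.53, 0.0684, 0.1333]
ee_rot: [-3.14, -0.002, 2.965]
force: [0.6, -1.0, -1.1]
width: 0.0494
gripper_force: 20.0
```

```bash
python3 go.py .575 .278 .135 172.5
```

```text
delta [-0.12  3.57 -0.03] -0.53 t 22.98 pos [0.53   0.0684 0.1333] yaw 169.9 q [ 0.5   0.18 -0.39 -0.   -1.01 -2.24] w 0.0494 F [ 0.6 -1.  -1.1]
```

Call:
jog_arm([
  [[-0.03, 0.9, 0, -0.2], [-0.06, 1.8, 0, -0.4], [-0.1, 2.6, 0, -0.5], [-0.12, 3.2, 0, -0.5], [-0.12, 3.5, 0, -0.5], [-0.12, 3.57, 0, -0.5], [-0.12, 3.57, 0, -0.5]],
])

```text
t: 23.85
eef_pos: [0.5753, 0.2755, 0.1341]
ee_rot: [-3.141, -0.001, 3.007]
force: [0.2, 0.6, -1.2]
width: 0.0496
gripper_force: 20.0
```

```bash
python3 go.py .575 .278 .015 172.5
python3 - <<'E'
from h import *
snap('side','s10');snap('wrist','w10')
E
```

```text
delta [0.01 0.04 1.98] -0.04 t 23.85 pos [0.5753 0.2755 0.1341] yaw 172.3 q [ 0.75  0.34 -0.16 -0.   -1.07 -2.46] w 0.0496 F [ 0.2  0.6 -1.2]
```

Call:
jog_arm([
  [[0, 0.04, 0.6, 0], [0, 0.04, 1.2, 0], [0, 0.04, 1.65, 0], [0, 0.04, 1.85, 0], [0, 0.04, 1.92, 0], [0, 0.04, 1.96, 0], [0, 0.04, 1.96, 0]],
])

```text
t: 24.82
eef_pos: [0.5765, 0.2791, 0.0179]
ee_rot: [3.141, 0.001, 3.008]
force: [-0.3, 0.1, -2.1]
width: 0.0497
gripper_force: 20.0
```

Call:
jog_arm([
  [[0, 0, 0.01, 0], [0, 0, 0.02, 0], [0, 0, 0.02, 0]],
])

```text
t: 25.2
eef_pos: [0.576, 0.2788, 0.016]
ee_rot: [3.141, 0.0, 3.008]
force: [0.3, 0.0, -0.8]
width: 0.0496
gripper_force: 20.0
```

Call:
jog_arm([
  [[0, 0, 0.01, 0], [0, 0, 0.02, 0], [0, 0, 0.02, 0]],
])

```text
t: 25.58
eef_pos: [0.576, 0.2787, 0.0146]
ee_rot: [-3.141, -0.0, 3.008]
force: [-0.2, 0.1, -2.7]
width: 0.0496
gripper_force: 20.0
```

Call:
jog_arm([
  [[0, 0, 0.01, 0], [0, 0, 0.02, 0], [0, 0, 0.02, 0]],
])

```text
t: 25.95
eef_pos: [0.576, 0.2787, 0.0134]
ee_rot: [-3.141, -0.0, 3.008]
force: [0.0, -0.2, -1.8]
width: 0.0494
gripper_force: 20.0
```

Call:
jog_arm([
  [[0, 0, 0.01, 0], [0, 0, 0.015, 0], [0, 0, 0.015, 0]],
])

```text
t: 26.32
eef_pos: [0.5761, 0.2788, 0.0128]
ee_rot: [3.141, 0.0, 3.008]
force: [-1.4, -0.2, 0.4]
width: 0.0495
gripper_force: 20.0
```

Contact is starting, so I'll release and rise.

Call:
jog_arm([
  [[0, 0, 0.005, 0], [0, 0, 0.005, 0], [0, 0, 0.005, 0], [0, 0, 0, 0], [0, 0, -0.5, 0], [0, 0, -1.4, 0], [0, 0, -2.4, 0], [0, 0, -2.4, 0]],
], grip=70)

```text
t: 27.32
eef_pos: [0.5789, 0.2806, 0.1627]
ee_rot: [3.135, 0.007, 3.008]
force: [-0.6, -0.1, -1.2]
width: 0.0699
gripper_force: 0.0
```

Run:
```python
from h import *
import go
snap('wrist','w11');snap('side','s11');snap('scene','c11')
a=cv2.resize(cv2.imread('pics/w11.png')[60:310,160:480],(512,400)); b=cv2.resize(cv2.imread('pics/s11.png')[285:375,145:265],(288,216),interpolation=2);c=cv2.resize(cv2.imread('pics/s11.png')[225:300,240:340],(288,184),interpolation=2)
cv2.imwrite('pics/v11.png',np.hstack([a,np.vstack([b,c])]))
go.go(.467,.0395,.1,-150.6)
```

```text
delta [ 1.26 -4.19  0.94] -7.42 t 27.48 pos [0.5755 0.2786 0.1561] yaw 172.3 q [ 0.76  0.33 -0.13 -0.   -1.12 -2.46] w 0.0701 F [ 1.2 -0.4 -0.7]
```

View pics/v11.png

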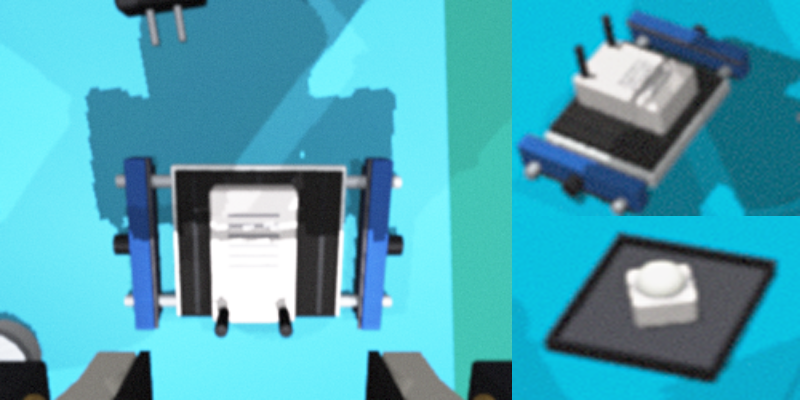

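The gateway stands upright on the holder pad but looks somewhat toward the antenna end. The sensor in the tray is fine. I'll measure the offset.

Run:
```python
from h import *
W=load('w11')
P=lambda p,z:np.array([ray(W,160+x/1.6,60+y/1.6,z)[:2] for x,y in p])
for n,pts,z in [('pad',[(172,166),(346,166),(340,316),(178,316)],.02),('gw',[(209,188),(298,188),(296,321),(212,321)],.048),('bars',[(125,158),(392,158),(382,328),(135,328)],.026)]:
    p=P(pts,z);e=np.diff(np.vstack([p,p[:1]]),axis=0)
    print(n,p.mean(0).round(4),np.hypot(*e.T).round(4),np.degrees(np.arctan2(e[:,1],e[:,0])).round(1))
```

```text
pad [0.5724 0.282 ] [0.1061 0.0976 0.1076 0.0974] [ 82.3  -7.2 -97.8 171.9]
gw [0.5733 0.2785] [0.0503 0.0803 0.0512 0.0803] [ 82.3  -7.3 -97.8 172. ]
bars [0.5729 0.2816] [0.1591 0.1089 0.1623 0.1086] [ 82.3  -6.8 -97.8 171.5]
```

Call:
jog_arm([
  [[0.2, -0.6, 0, -1], [0.45, -1.5, 0, -2.5], [0.7, -2.4, 0.1, -4.5], [0.98, -3.3, 0.3, -6.2], [1.2, -4.0, 0.6, -7.4], [1.26, -4.19, 0.94, -7.4], [1.26, -4.19, 0.94, -7.4]],
])

```text
t: 28.35
eef_pos: [0.4654, 0.0382, 0.0982]
ee_rot: [3.141, -0.005, -2.632]
force: [-0.0, -0.2, -0.2]
width: 0.0702
gripper_force: 0.0
```

Run:
```python
from h import *
import go
W=snap('wrist','w12')
hsv=cv2.cvtColor(W['img'],cv2.COLOR_RGB2HSV)
m=((hsv[...,1]<60)&(hsv[...,2]>130)).astype(np.uint8)
n,l,st,c=cv2.connectedComponentsWithStats(m)
for i in range(1,n):
    if st[i,4]>800 and st[i,1]<280 and 200<c[i][0]<440: print(st[i],c[i].round(1),ray(W,*c[i],.032),ray(W,*c[i],.05))
go.go(.4667,.0394,-.0045,-150.7)
```

```text
[ 224  214  182   91 8278] [314.5 256. ] [0.47775255 0.03860924 0.032     ] [0.47198242 0.03585572 0.05      ]
delta [0.   0.   1.73] -0.01 t 28.4 pos [0.4668 0.0392 0.0993] yaw -150.7 q [ 0.51  0.11 -0.56  0.   -0.9  -1.57] w 0.0698 F [-0.   0.6  0.5]
```

Call:
jog_arm([
  [[0, 0, 0.5, 0], [0, 0, 1.1, 0], [0, 0, 1.5, 0], [0, 0, 1.68, 0], [0, 0, 1.72, 0], [0, 0, 1.72, 0]],
], grip=66)

```text
t: 29.15
eef_pos: [0.4682, 0.0402, -0.0024]
ee_rot: [-3.141, 0.001, -2.629]
force: [-0.8, 0.1, 0.5]
width: 0.0659
gripper_force: 0.0
```

Call:
jog_arm([
  [[0, 0, 0, 0], [0, 0, 0, 0], [0, 0, 0, 0], [0, 0, 0, 0]],
], grip=38, squeeze=15)

```text
t: 29.65
eef_pos: [0.4678, 0.0398, -0.0026]
ee_rot: [-3.141, 0.001, -2.63]
force: [-2.1, 0.4, 5.3]
width: 0.0456
gripper_force: 14.9
```

Call:
jog_arm([
  [[0, 0, -0.2, 0], [0, 0, -0.8, 0], [0, 0, -1.5, 0], [0, 0, -2.1, 0], [0, 0, -2.4, 0], [0, 0, -2.4, 0]],
])

```text
t: 30.4
eef_pos: [0.4683, 0.0401, 0.1428]
ee_rot: [-3.141, 0.004, -2.63]
force: [0.2, 0.3, -1.5]
width: 0.0457
gripper_force: 14.9
```

```bash
python3 go.py .445 -.319 .14 -150.7
```

```text
delta [ 3.27 -5.03  0.05] 0.0 t 30.4 pos [0.4683 0.0401 0.1428] yaw -150.7 q [ 0.51  0.06 -0.51  0.   -1.   -1.57] w 0.0457 F [ 0.2  0.3 -1.5]
```

Call:
jog_arm([
  [[0.25, -0.4, 0, 0], [0.75, -1.15, 0, 0], [1.3, -2.0, 0, 0], [1.83, -2.8, 0, 0], [2.35, -3.6, 0, 0], [2.8, -4.3, 0, 0], [3.15, -4.85, 0, 0], [3.27, -5.03, 0, 0]],
])

```text
t: 31.4
eef_pos: [0.4429, -0.3211, 0.1394]
ee_rot: [3.14, -0.002, -2.633]
force: [-0.4, 0.0, -0.1]
width: 0.046
gripper_force: 14.9
```

```bash
python3 go.py .445 -.319 .0295 -150.7
```

```text
delta [-0.05  0.01  1.83] -0.03 t 31.4 pos [ 0.4429 -0.3211  0.1394] yaw -150.8 q [-0.27  0.2  -0.35 -0.   -1.03 -0.79] w 0.046 F [-0.4  0.  -0.1]
```

Call:
jog_arm([
  [[0, 0, 0.6, 0], [0, 0, 1.2, 0], [0, 0, 1.6, 0], [0, 0, 1.75, 0], [0, 0, 1.8, 0], [0, 0, 1.8, 0]],
])

```text
t: 32.15
eef_pos: [0.4447, -0.3195, 0.0336]
ee_rot: [-3.141, 0.001, -2.63]
force: [0.0, -0.1, -0.1]
width: 0.0455
gripper_force: 14.9
```

```bash
python3 go.py .445 -.319 .0275 -150.7
```

```text
delta [-0.01  0.01  0.1 ] 0.01 t 32.15 pos [ 0.4447 -0.3195  0.0336] yaw -150.7 q [-0.27  0.31 -0.48  0.   -0.78 -0.79] w 0.0455 F [ 0.  -0.1 -0.1]
```

Call:
jog_arm([
  [[0, 0, 0.02, 0], [0, 0, 0.04, 0], [0, 0, 0.06, 0], [0, 0, 0.06, 0]],
])

```text
t: 32.65
eef_pos: [0.4441, -0.3195, 0.0293]
ee_rot: [3.141, -0.0, -2.63]
force: [-0.2, -0.3, -0.3]
width: 0.0459
gripper_force: 14.9
```

Call:
jog_arm([
  [[0, 0, 0.01, 0], [0, 0, 0.02, 0], [0, 0, 0.02, 0]],
])

```text
t: 33.02
eef_pos: [0.4442, -0.3195, 0.0281]
ee_rot: [3.142, -0.0, -2.63]
force: [-0.5, 0.7, -0.7]
width: 0.0454
gripper_force: 14.9
```

Call:
jog_arm([
  [[0, 0, 0.007, 0], [0, 0, 0.015, 0], [0, 0, 0.015, 0]],
])

```text
t: 33.4
eef_pos: [0.4442, -0.3195, 0.0275]
ee_rot: [-3.141, 0.0, -2.63]
force: [-0.9, -0.0, 3.4]
width: 0.0458
gripper_force: 14.9
```

Contact. I'll release, rise and check.

Call:
jog_arm([
  [[0, 0, 0, 0], [0, 0, 0, 0], [0, 0, 0, 0], [0, 0, -0.3, 0], [0, 0, -1.1, 0], [0, 0, -2.0, 0], [0, 0, -2.8, 0], [0, 0, -2.8, 0]],
], grip=80)

```text
t: 34.4
eef_pos: [0.4465, -0.3205, 0.1997]
ee_rot: [-3.135, 0.005, -2.629]
force: [0.3, -0.6, -0.5]
width: 0.08
gripper_force: 0.0
```

Run:
```python
from h import *
W=snap('wrist','w13');snap('side','s13');snap('scene','c13')
a=cv2.resize(cv2.imread('pics/w13.png')[60:310,160:480],(512,400)); b=cv2.imread('pics/s13.png')[120:380,140:400]
cv2.imwrite('pics/v13.png',np.hstack([a,cv2.resize(b,(288,400))]))
```

```text
(no output)
```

View pics/v13.png

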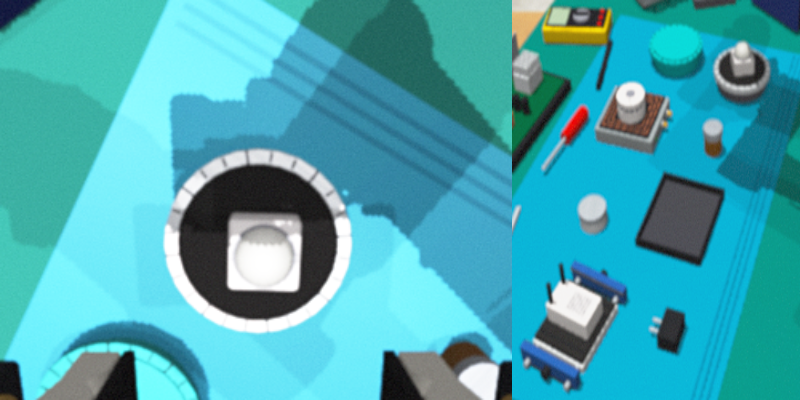

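The sensor stands upright in the middle of the turntable at about (264,252), with the rim centred at (258,241). The alarm is on the pad, the gateway is in the holder, the tray is empty and the bystanders are unmoved.

```bash
python3 -c "
from h import *
W=load('w13');print(ray(W,160+264/1.6,60+251/1.6,.062),ray(W,160+258/1.6,60+241/1.6,.034)); print(arm.job_done())"
```

```text
[ 0.44163825 -0.32030809  0.062     ] [ 0.44330453 -0.3239601   0.034     ]
the job is handed in; nothing more can be done
None
```

The job is done and handed in at about 34 s: the alarm is on the test pad, the motion sensor on the turntable (after a stop in the tray) and the gateway in the board holder, all upright and within about 4 mm of centre, with the jar, tin and adapter not moved.

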